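Press-test a thin moulded cap on the seal tester

TASK

Switch the seal tester on with its isolator lever, then take the tall cap and press its mouth squarely on the middle of the tester's sloping rubber pad with about 8 N (never 20) for a good second, feeling for the pad because its height is not known. Then set the cap down gently, mouth down, in the free nest of the cap board and let go, leaving the tester on. The cap is thin, so hold it lightly, with no more than 40 N on either side, and leave the other things where they are.

Things in the scene. Friction and masses are not known exactly. Their poses are not given: they have to be found in the camera images.
- tall_cap: the tall cap, the sample: blue ribbed plastic closure, 52 mm outer diameter, 40 mm tall, 3 mm wall, standing mouth down on the bench among shallow caps (same blue, same diameter, 18 mm tall). About 30 g. Origin at the centre of its open mouth (the underside), z up through the closed top
- tester: seal tester on the bench: dark base plate 170 x 160 x 14 mm, two brackets, and a white head leaning towards the robot. Origin at the underside of the base below the head's face centre; -x is its front
- tester_head: white head, 150 x 122 x 55 mm. Origin at the centre of its face, 135 mm above the bench; z is the face's outward normal, 35 degrees from vertical towards the front; y level. On this z axis is a round black rubber pad, 60 mm across, parallel to the face, sprung along z (2 N per mm, 8 mm travel). Its surface stands 9 to 27 mm off the face, set differently each time and not measured: find it by touch
- isolator: grey valve block, 85 (x) x 50 (y) x 40 mm, beside the tester, with the isolator lever; origin at the centre of its underside. The lever's hinge axis is its y axis, 52 mm above the bench
- lever_tip (a point): centre of the black ball (24 mm) at the end of the isolator lever, 76 mm from the hinge axis; the rod is 12 mm thick
- lever (a joint): angle of the isolator lever, rad: 0 = off (leaning 0.5 rad from vertical to the block's -x side, towards the robot), 1.0 = on (leaning 0.5 rad to +x). Over-centre: past the middle it falls to the nearer stop
- board: white cap board lying on the bench, 290 (x) x 100 (y) x 12 mm, with three round nests 60 mm across and 5 mm deep in a row along x, 90 mm apart; origin at the centre of its underside. The nests at x = -90 mm and x = 0 hold shallow caps, that at x = +90 mm (away from the robot) is free
- free_nest (a point): centre of the floor of the free nest, 7 mm above the bench
- shallow_a: shallow blue cap, bystander, 52 mm across, 18 mm tall; origin at the centre of its underside, z up; on the bench
- shallow_b: shallow blue cap, bystander, 52 mm across, 18 mm tall; origin at the centre of its underside, z up; on the bench
- shallow_c: shallow blue cap, bystander, 52 mm across, 18 mm tall; origin at the centre of its underside, z up; in the near nest of the board
- shallow_d: shallow blue cap, bystander, 52 mm across, 18 mm tall; origin at the centre of its underside, z up; in the middle nest of the board
- caliper: caliper lying on the bench, 200 x 60 x 12 mm, bystander; origin at the underside, middle of its bar, x along it
- plug_gauge: steel plug gauge standing up, 44 mm across, 85 mm tall, bystander; origin at the centre of its underside
- jar: white jar with blue lid, 72 mm across, 110 mm tall, bystander; origin at the centre of its underside
- pen: black pen lying, 130 x 12 x 12 mm, bystander; origin at the centre of its underside, x along it
Things that resemble listed ones, but are neither listed nor needed, are in the scene too. Leave any pink look-alike of the isolator alone.

How it is judged:
By the outcome, as a careful person would: the job done as asked, in the order asked, and still so for the second after the job is handed in, with the robot touching nothing.
It also fails if it takes over 56 s, if anything falls off the work surface, if the arm or the gripper's body presses on something with over 40 N, if the wrist force passes 120 N, or if a joint passes its speed limit or range.

ROBOT

A 6-joint arm with a two-finger parallel gripper is mounted at the origin on the work surface. World frame = base frame: x ahead of the robot, y to its left, z up, the work surface at z = 0. Lengths are in m, angles in rad, forces in N, time in s.
With the tool pointing down it reaches from about 0.275 to 0.875 m from the base axis. Payload 12.5 kg.
Tool frame: the origin (TCP) lies on the centre line of the jaws, within the pads' length; the fingertips stand r.finger_overhang ahead of it and the grasp point (between the pads) lies 3 mm ahead of it (r.finger_overhang is the distance from the TCP to the fingertips, in m); z points along the fingers, y is the line along which they close (so a half turn about z gives the same grasp; the last joint's range is limited). The gripper opens to 85 mm and grips with 20 to 120 N. Pads are 22 mm wide; open, the fingers measure 114 mm over their backs; the gripper's body (76 mm by 85 mm) begins 54 mm behind the grasp point. The pads swing forward as they close: fully open they stand 13 mm farther back than shut.
Start: joints at [-1.386, 0.351, 1.652, -0, 1.139, -0.085], TCP at [0.147, -0.53, 0.253] pointing down, gripper open.
Joint ranges: [-2.75, 2.75], [-0.79, 2.1], [0.01, 2.65], [-1.57, 4.71], [0.07, 3.14], [-2.87, 2.87]. Speed limits (rad/s): [2.22, 2.22, 2.79, 3.14, 3.14, 3.14].

INTERFACE

Orientations are given as a unit quaternion [x, y, z, w].
In Python, from cell import r, optics gives the robot as it stands. The module is installed in compiled form; this text tells all that it offers. Calls block until the motion is done:
- r.move_to(position, orientation): joint-space move of the TCP to a pose.
- r.move_linear(position, rot=None, vel=0.15): straight line of the TCP; rot=None keeps the orientation; vel is the mean speed in m/s.
- r.set_joints(angles): joint-space move.
- r.set_gripper(opening, squeeze=None): opening from 0.0 (shut) to 1.0 (fully open); squeeze is the grip in N (None keeps the last); returns when the fingers have stopped.
- r.sleep(seconds).
- r.inverse_kinematics(position, orientation): joint angles nearest the present ones, or None.
- optics.get_image(name): name is "scene" or "top" or "wrist"; returns a dict with "pixels" (384x512x3 uint8, red, green, blue), "depth" (384x512 float32, m along the optical axis (not along the pixel's ray), 0 where there is no reading), "fx", "fy", "cx", "cy" (pixels), "D" ([k1, k2, p1, p2, k3] as OpenCV has them; the pictures are not rectified), "camera_from_world" (4x4, takes a point from world to camera coordinates); the wrist camera has in their place "mount" (4x4, takes a point from camera to tool coordinates, whose origin is the TCP and whose axes are the flange's). Camera axes: x right, y down, z forward; pixel columns grow to the right and rows downward; lengths in m; the calibration is good to about 2 mm. A picture is of the moment at which its call begins: read the wrist's pose just before it.
A pose or a line that the arm cannot do raises r.PlanningError and nothing moves.
- r.hand_in(): hands the job in; it is judged then, once.
Readings, each from a call of its own:
- r.current_t(): time.
- r.current_q(): joint angles.
- r.current_qvel(): joint speeds.
- r.current_effort(): joint torques, N m.
- r.current_tool_pos(): TCP position.
- r.current_ee_rot(): TCP orientation.
- r.current_contact_force(): force on the tool from outside, world axes, zero at the start.
- r.current_torque(): the same for the moment, N m.
- r.current_opening(): opening from 0.0 (shut) to 1.0 (fully open).
- r.current_finger_force(): force on a finger pad.
Only numpy, scipy, OpenCV 4.12 (cv2) and the standard library are available. Lean on these libraries where they do the work, as an engineer would, in place of code of your own. Each camera call takes 0.05 s, during which the arm holds its last target. There are 200 camera calls.

## Working session

There is one attempt and no reset: what is moved stays moved. The work goes in short steps, each a Python script; the robot and the scene stay as the last script left them, time stands still between calls to the robot, and variables do not carry over. Pictures are saved under pics/ and viewed, at most 10 in all, crops included, and the job is handed in when it is done.

```bash
mkdir -p pics
cat > h.py <<'E'
import numpy as np, cv2
from cell import r, optics
from scipy.spatial.transform import Rotation as R
def grab(n):
    if n=="wrist":
        p,q=r.current_tool_pos(),r.current_ee_rot(); im=optics.get_image(n)
        T=np.eye(4);T[:3,:3]=R.from_quat(q).as_matrix();T[:3,3]=p
        im["wfc"]=T@np.array(im["mount"])
    else:
        im=optics.get_image(n); im["wfc"]=np.linalg.inv(np.array(im["camera_from_world"]))
    return im
def K(im): return np.array([[im["fx"],0,im["cx"]],[0,im["fy"],im["cy"]],[0,0,1.]])
def norm(im,uv):
    return cv2.undistortPoints(np.array(uv,float).reshape(-1,1,2),K(im),np.array(im["D"],float)).reshape(-1,2)
def onplane(im,uv,z):
    n=norm(im,uv); d=np.c_[n,np.ones(len(n))]@im["wfc"][:3,:3].T; o=im["wfc"][:3,3]
    return o+d*((z-o[2])/d[:,2])[:,None]
def cloud(im):
    v,u=np.mgrid[0:384,0:512]; n=norm(im,np.stack([u,v],-1).reshape(-1,2)); d=np.array(im["depth"]).reshape(-1,1)
    P=np.c_[n*d,d]@im["wfc"][:3,:3].T+im["wfc"][:3,3]; P[d[:,0]<=0]=np.nan
    return P.reshape(384,512,3)
def save(im,f,s=1):
    cv2.imwrite(f,cv2.resize(cv2.cvtColor(im["pixels"],cv2.COLOR_RGB2BGR),None,fx=s,fy=s))
E
python3 - <<'E'
from h import *
import pickle
a,b=grab("scene"),grab("top")
pickle.dump((a,b),open("v0.pkl","wb"))
save(a,"pics/s0.png",1.5);save(b,"pics/t0.png",1.5)
print(r.finger_overhang,r.current_t(),r.current_ee_rot(),r.current_contact_force(),a["wfc"],b["wfc"],b["fx"])
E
```

```text
0.022 0.1 [ 9.90915069e-01  1.34488257e-01 -1.48585135e-05 -4.84018772e-04] [1.00081035 0.7015932  0.17087201] [[ 0.82375238  0.38350084 -0.41756331  1.00658395]
 [ 0.56667218 -0.53389291  0.62756753 -0.64548228]
 [ 0.01773858 -0.75358176 -0.65711481  0.76330538]
 [ 0.          0.          0.          1.        ]] [[ 0.00976601 -0.99177748  0.12760112  0.43613649]
 [-0.99982739 -0.00766797  0.01692307 -0.0141649 ]
 [-0.01580548 -0.12774437 -0.99168118  0.96624914]
 [ 0.          0.          0.          1.        ]] 348.25516008074834
```

View pics/s0.png

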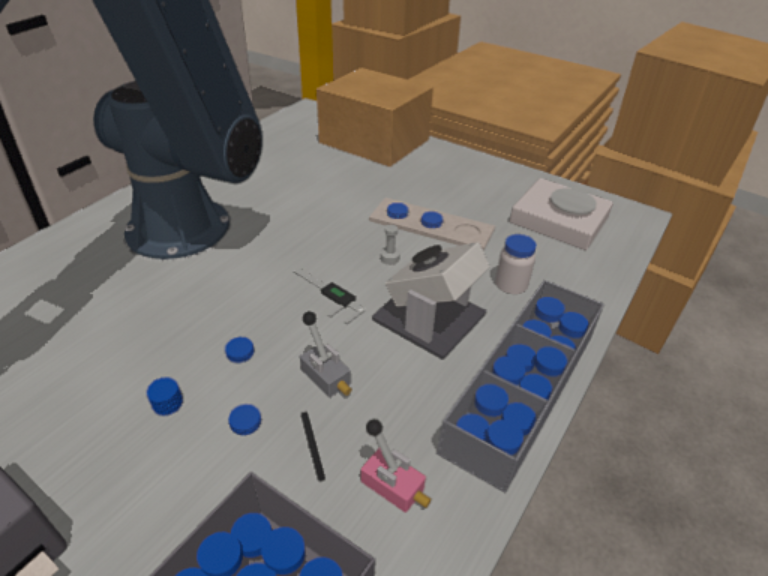

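View pics/t0.png

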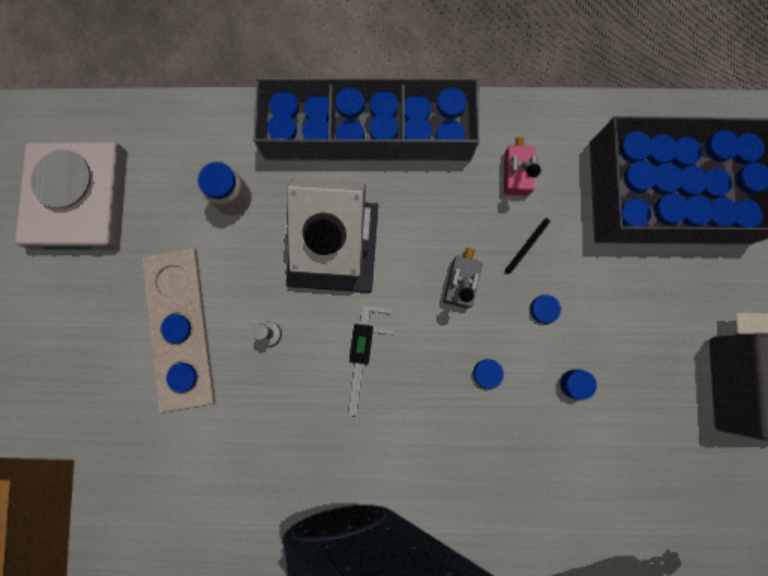

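The pictures show: tall cap at top-view (579,384)/1.5, shallow caps at (488,374) and (545,309), and the grey isolator at (463,280) with its ball at (466,295). The tester pad is at (325,235), the free nest at (172,281), and the pink look-alike at (520,170).

```bash
cat > m.py <<'E'
from h import *
import pickle
a,b=pickle.load(open("v0.pkl","rb"))
for nm,im in(("scene",a),("top",b)):
    P=cloud(im); h=cv2.cvtColor(im["pixels"],cv2.COLOR_RGB2HSV)
    print(nm,"table z",np.nanmedian(P[250:270,200:300,2]) if nm=="top" else "")
    m=((h[...,0]>100)&(h[...,0]<130)&(h[...,1]>150)&(h[...,2]>60)).astype(np.uint8)
    n,l,s,c=cv2.connectedComponentsWithStats(m)
    for i in range(1,n):
        if s[i,4]>60:
            p=P[l==i]; z=np.nanpercentile(p[:,2],90)
            t=p[abs(p[:,2]-z)<.006]
            print("blue",c[i].round(0),s[i,4],"ztop %.3f"%z,np.nanmean(t,0).round(4),"ray",onplane(im,[c[i]],z)[0].round(4))
P=cloud(b);h=cv2.cvtColor(b["pixels"],cv2.COLOR_RGB2HSV)
# head face
reg=np.zeros((384,512),bool);reg[115:200,185:250]=1
m=reg&(P[...,2]>.07)&(h[...,2]>110)
p=P[m]
for _ in range(4):
    c0=p.mean(0);n=np.linalg.svd(p-c0)[2][2];n*=np.sign(n[2]);p=P[m];p=p[abs((p-c0)@n)<.004]
tilt=np.degrees(np.arccos(n[2]));yaw=np.arctan2(n[1],n[0])
print("face n",n,"tilt",tilt,"dir",np.degrees(yaw),"zrange",p[:,2].min(),p[:,2].max(),len(p))
ey=np.cross([0,0,1],n);ey/=np.linalg.norm(ey);ex=np.cross(ey,n)
q=np.c_[(p-c0)@ex,(p-c0)@ey].astype(np.float32)
rc=cv2.minAreaRect(q);print("rect",rc,"centre",c0+rc[0][0]*ex+rc[0][1]*ey, "pct", np.percentile(q,[1,99],axis=0))
# pad
mp=(reg&(h[...,2]<60)&(P[...,2]>.09)).astype(np.uint8);k,l,s,c=cv2.connectedComponentsWithStats(mp);i=1+s[1:,4].argmax()
print("pad px",c[i],s[i],"mean",np.nanmean(P[l==i],0),"height",np.nanmedian((P[l==i]-c0)@n))
# isolator
reg=np.zeros((384,512),bool);reg[160:212,290:325]=1
m=reg&(P[...,2]>.03)&(P[...,2]<.046);p=P[m];rc=cv2.minAreaRect(p[:,:2].astype(np.float32));print("block top",rc,len(p),np.median(p[:,2]))
m=reg&(P[...,2]>.09);p=P[m];print("ball",p.mean(0),p.max(0),len(p))
# board
reg=np.zeros((384,512),bool);reg[160:280,90:145]=1
m=reg&(P[...,2]>.008)&(P[...,2]<.017);p=P[m];rc=cv2.minAreaRect(p[:,:2].astype(np.float32));print("board",rc,np.median(p[:,2]))
cs=cv2.findContours((reg&(h[...,1]>28)&(h[...,2]>100)).astype(np.uint8),0,2)[0]
E
python3 m.py
```

```text
scene table z 
blue [265. 140.] 95 ztop 0.028 [0.4056 0.3443 0.0254] ray [0.41   0.3364 0.0275]
blue [287. 146.] 85 ztop 0.028 [0.4933 0.3606 0.0257] ray [0.496  0.3548 0.0277]
blue [347. 163.] 201 ztop 0.112 [0.7454 0.2703 0.1105] ray [0.7478 0.265  0.112 ]
blue [374. 211.] 481 ztop 0.073 [0.8554 0.1705 0.0717] ray [0.8836 0.1564 0.0727]
blue [359. 218.] 114 ztop 0.061 [0.8547 0.1193 0.0598] ray [0.8551 0.1175 0.0614]
blue [159. 233.] 236 ztop 0.019 [ 0.4169 -0.2072  0.0175] ray [ 0.4216 -0.2103  0.0193]
blue [354. 245.] 1016 ztop 0.073 [0.8797 0.0152 0.0713] ray [0.8842 0.0077 0.0725]
blue [109. 264.] 429 ztop 0.041 [ 0.4006 -0.3641  0.0399] ray [ 0.4135 -0.3702  0.0415]
blue [333. 279.] 1272 ztop 0.072 [ 0.9052 -0.1381  0.0718] ray [ 0.8858 -0.1183  0.0725]
blue [163. 279.] 317 ztop 0.020 [ 0.5356 -0.314   0.0185] ray [ 0.5391 -0.3169  0.0203]
blue [166. 366.] 2210 ztop 0.099 [ 0.7295 -0.4874  0.0978] ray [ 0.728  -0.4874  0.099 ]
blue [214. 378.] 265 ztop 0.089 [ 0.808  -0.4511  0.0879] ray [ 0.8086 -0.4515  0.0895]
top table z -2.9107207211498398e-05
blue [233.  67.] 276 ztop 0.
[... 1660 characters left out ...]
ct ((0.00813833624124527, -0.0008320808410644531), (0.14857690036296844, 0.11993163079023361), 0.2780221402645111) centre [0.64164726 0.08281024 0.13543543] pct [[-0.06460234 -0.05934504]
 [ 0.08094526  0.05800117]]
pad px [215.73543307 155.54645669] [202 142  29  28 635] mean [0.63514898 0.08174266 0.1498959 ] height 0.019783381174316488
block top ((0.580859899520874, -0.15875841677188873), (0.050524674355983734, 0.09128973633050919), 76.04212951660156) 381 0.03945535568127467
ball [ 0.5439348  -0.14850458  0.12282011] [ 0.56426282 -0.13732201  0.13118421] 85
board ((0.48849666118621826, 0.3669890761375427), (0.29165732860565186, 0.10088489204645157), 9.841285705566406) 0.011348993147025255
```

```bash
cat >> h.py <<'E'
def down(a):  # tool down, tool x at world angle a
    x=np.array([np.cos(a),np.sin(a),0]);z=np.array([0,0,-1.]);return R.from_matrix(np.c_[x,np.cross(z,x),z]).as_quat()
E
python3 - <<'E'
from h import *
import pickle
c=np.array([.581,-.1588]);a=np.radians(-14);d=np.array([np.cos(a),np.sin(a)])
P=lambda s,z:np.r_[c+s*d,z]
q=down(a)
print(r.inverse_kinematics(P(-.095,.2),q))
r.set_gripper(0.0,30)
r.move_to(P(-.095,.19),q); 
f0=np.array(r.current_contact_force())
r.move_linear(P(-.095,.122),vel=.2)
for s in (-.05,-.03,-.01,.003):
    r.move_linear(P(s,.122),vel=.1); print(s,np.array(r.current_contact_force())-f0)
r.move_linear(P(-.06,.122),vel=.2); r.move_linear(P(-.06,.2),vel=.25)
print(r.current_t())
r.set_gripper(1.0)
cap=np.array([.3955,-.3605])
r.move_to(np.r_[cap,.2],down(np.arctan2(cap[1],cap[0])))
w=grab("wrist");t=grab("top");pickle.dump((w,t),open("v1.pkl","wb"))
save(w,"pics/w1.png")
p=cloud(t)[150:220,285:330];p=p[p[...,2]>.1];print("ball now",p.mean(0),len(p),"s",(p.mean(0)[:2]-c)@d)
print(r.current_t(),r.current_tool_pos(),r.current_q(),w["wfc"],w["fx"])
E
```

```text
[-3.62794021e-01  3.39635003e-01  1.81493184e+00 -4.44089210e-16
  9.87025816e-01  1.45234840e+00]
-0.05 [-1.04054481 -0.11751736 -1.93758701]
-0.03 [ 0.36743541  0.08577746 -1.62889995]
-0.01 [ 0.3018124  -0.68425715 -1.36913955]
0.003 [ 0.57824993  0.09582801 -1.24059636]
5.7667
ball now [ 0.61012177 -0.16492222  0.12253882] 89 s 0.029737826043670677
7.6333 [ 0.39636989 -0.35950496  0.20000716] [-8.23736870e-01  3.86818030e-01  1.74412618e+00  1.68633632e-04
  1.01068109e+00  1.48376300e+00] [[-6.72352889e-01 -7.02448923e-01 -2.33467564e-01  4.54873313e-01]
 [-7.40230131e-01  6.38449256e-01  2.10812476e-01 -4.14147881e-01]
 [ 9.72195795e-04  3.14560103e-01 -9.49237060e-01  3.20268178e-01]
 [ 0.00000000e+00  0.00000000e+00  0.00000000e+00  1.00000000e+00]] 339.2029329803971
```

View pics/w1.png

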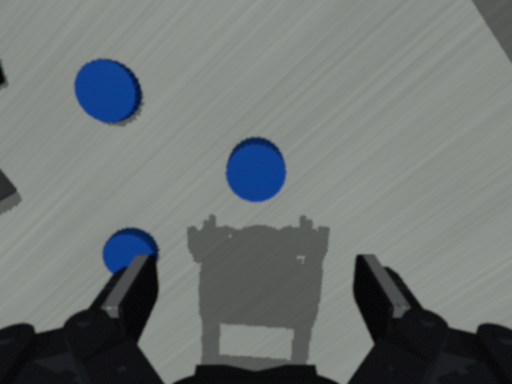

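The lever is on: the ball has moved to s≈+30 mm. In the wrist view the cap sits centrally at (256,170), with two shallow caps at (108,90) and (130,250). I'll refine the cap position from its top face.

Run:
```python
from h import *
import pickle
w,t=pickle.load(open("v1.pkl","rb"))
h=cv2.cvtColor(w["pixels"],cv2.COLOR_RGB2HSV);P=cloud(w)
m=((h[...,0]>100)&(h[...,0]<130)&(h[...,1]>120)).astype(np.uint8)
n,l,s,c=cv2.connectedComponentsWithStats(m)
for i in range(1,n):
    if s[i,4]<300: continue
    p=P[l==i];zt=np.nanpercentile(p[:,2],95)
    mm=((l==i)&(P[...,2]>zt-.003)).astype(np.uint8)
    ct=max(cv2.findContours(mm,0,1)[0],key=len)[:,0]
    g=onplane(w,ct,zt); (x,y),rad=cv2.minEnclosingCircle((g[:,:2]*1000).astype(np.float32))
    A=np.c_[2*g[:,:2],np.ones(len(g))];k=np.linalg.lstsq(A,(g[:,:2]**2).sum(1),rcond=None)[0]
    print(c[i].round(),"z %.4f"%zt,"enc",x,y,rad,"fit",k[:2],np.sqrt(k[2]+k[:2]@k[:2]))
print(r.current_tool_pos(),r.current_contact_force())
```

```text
[107.  90.] z 0.0187 enc 530.9707641601562 -311.864501953125 25.62638282775879 fit [ 0.5309703  -0.31174148] 0.02493098611149193
[255. 170.] z 0.0407 enc 396.5794372558594 -361.8580322265625 25.422208786010742 fit [ 0.39654981 -0.36180023] 0.024838225669888588
[127. 248.] z 0.0190 enc 413.19354248046875 -206.46961975097656 25.943571090698242 fit [ 0.41669096 -0.20735716] 0.021902394441753535
[ 0.39636989 -0.35950496  0.20000716] [-0.40413663 -0.17757871  0.67645025]
```

```bash
cat >> h.py <<'E'
C=np.array([.6416,.0828,.1352]);YAW=np.radians(-3.5);T=np.radians(35)
N=np.array([-np.sin(T)*np.cos(YAW),-np.sin(T)*np.sin(YAW),np.cos(T)])
_x=np.array([np.cos(T)*np.cos(YAW),np.cos(T)*np.sin(YAW),np.sin(T)])  # up-slope
EX=_x; EY=np.cross(-N,_x); QT=R.from_matrix(np.c_[_x,EY,-N]).as_quat()
E
python3 - <<'E'
from h import *
import pickle
cap=np.array([.396,-.3612]);q=down(np.arctan2(cap[1],cap[0]))
print("IK press",r.inverse_kinematics(C+.045*N,QT),"IK nest",r.inverse_kinematics([.577,.3815,.04],down(np.radians(10))))
r.move_linear(np.r_[cap,.09],q,vel=.2); r.move_linear(np.r_[cap,.030],vel=.1)
r.set_gripper(0.0,28)
print("grip",r.current_opening(),r.current_finger_force(),r.current_tool_pos(),r.current_contact_force())
r.move_linear(np.r_[cap,.22],vel=.25)
print(r.current_opening(),r.current_finger_force(),r.current_contact_force())
r.move_to(C+.15*N,QT)
w=grab("wrist");pickle.dump(w,open("v2.pkl","wb"));save(w,"pics/w2.png")
print(r.current_t(),r.current_tool_pos(),r.current_q(),r.current_opening(),r.current_finger_force(),r.current_contact_force())
E
```

```text
IK press [ 0.09652385  0.41591244  1.9229135  -0.43123135  0.21708377  2.12253753] IK nest [ 5.16918640e-01  8.50322139e-01  1.37029086e+00 -4.44089210e-16
  9.20979653e-01  1.91318204e+00]
grip 0.6065072758869594 28.234820291977485 [ 0.39620779 -0.36147321  0.03076734] [-0.29785171  1.13324419  6.69126645]
0.6069179901822136 29.31639580114279 [-0.82385473  0.96975216 -0.01821233]
12.2083 [0.55593239 0.08725202 0.257951  ] [ 0.11735144  0.18006396  1.99178284 -0.28016578  0.38039864  1.97964728] 0.601385252913708 29.322225200012326 [0.26355328 0.02336115 0.01361046]
```

View pics/w2.png

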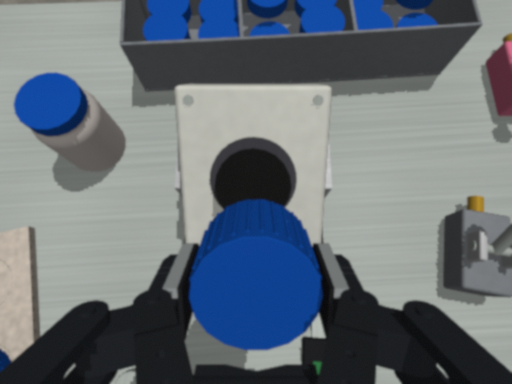

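The wrist view shows the pad disc centred near (254,178), the head's top corners at (178,87) and (330,87), and the cap held squarely with its top near (256,295).

Run:
```python
from h import *
import pickle
w=pickle.load(open("v2.pkl","rb"));P=cloud(w);h=cv2.cvtColor(w["pixels"],cv2.COLOR_RGB2HSV)
p,q=np.array([0.55593239,0.08725202,0.257951]),QT
L=lambda X:np.stack([(X-C)@EX,(X-C)@EY,(X-C)@N],-1)
F=L(P)
reg=np.zeros((384,512),bool);reg[80:230,172:335]=1
f=reg&(h[...,1]<60)&(h[...,2]>140)&(abs(F[...,2])<.006)
X=F[f];print("face height",np.median(X[:,2]),"slopes",np.linalg.lstsq(np.c_[X[:,:2],np.ones(len(X))],X[:,2],rcond=None)[0],"x max",np.percentile(X[:,0],99.5),"y",np.percentile(X[:,1],[.5,99.5]))
d=reg&(h[...,2]<75)&(h[...,1]<100)&(F[...,2]>.004)&(abs(F[...,0])<.05)
hh=F[...,2][d];print("hist",np.histogram(hh,bins=np.arange(0,.034,.002)))
top=np.percentile(hh,80)
mm=(d&(F[...,2]>top-.003)).astype(np.uint8)
ct=max(cv2.findContours(mm,0,1)[0],key=len)[:,0]
n=norm(w,ct);D=np.c_[n,np.ones(len(n))]@w["wfc"][:3,:3].T;o=w["wfc"][:3,3]
g=L(o+D*((top-(o-C)@N)/(D@N))[:,None])[:,:2]
s=g[:,0]>-.005   # unoccluded arc
s&=ct[:,1]<190
k=np.linalg.lstsq(np.c_[2*g[s],np.ones(s.sum())],(g[s]**2).sum(1),rcond=None)[0]
print("pad",top,"centre (slope,y)",k[:2],"R",np.sqrt(k[2]+k[:2]@k[:2]),"y ext",g[:,1].min(),g[:,1].max(),"x max",g[:,0].max())
# cap in hand, tool frame
M=R.from_quat(q).as_matrix();Tt=(P-p)@M
b=(h[...,0]>100)&(h[...,0]<130)&(h[...,1]>120);b[:200]=0;b[:,:180]=0;b[:,335:]=0
z=np.nanpercentile(Tt[b][:,2],10);print("cap top z tool",z)
cm=(b&(abs(Tt[...,2]-z)<.003)).astype(np.uint8);ct=max(cv2.findContours(cm,0,1)[0],key=len)[:,0];g=Tt[ct[:,1],ct[:,0]][:,:2]
k=np.linalg.lstsq(np.c_[2*g,np.ones(len(g))],(g**2).sum(1),rcond=None)[0];print("cap centre tool",k[:2],np.sqrt(k[2]+k[:2]@k[:2]))
```

```text
face height 0.00036004671529181345 slopes [-0.00278994  0.0023201   0.00039054] x max 0.0734133669722848 y [-0.06039973  0.05896195]
hist (array([   0,    0,    9,    0,    0,    0,    0,    5,   32,  439, 2758,
        118,    0,    0,    0,    0]), array([0.   , 0.002, 0.004, 0.006, 0.008, 0.01 , 0.012, 0.014, 0.016,
       0.018, 0.02 , 0.022, 0.024, 0.026, 0.028, 0.03 , 0.032]))
pad 0.021343717848951175 centre (slope,y) [-0.00089092 -0.00096245] R 0.029154680448945713 y ext -0.030221203405119433 0.028656614734470762 x max 0.02862386278515691
cap top z tool -0.010171657082292458
cap centre tool [-2.55810273e-04 -5.20607625e-05] 0.025346495015305493
```

```bash
cat > press.py <<'E'
from h import *
c=C-.0008*EX-.0008*EY; mo=.0303
pos=lambda h:c+(h+mo)*N
def force(n=8):
    s=[]
    for _ in range(n): s.append(r.current_contact_force()); r.sleep(.01)
    return np.mean(s,0)
r.move_linear(pos(.036),vel=.12); r.sleep(.3)
f0=force(20); F=lambda n=8:(force(n)-f0)@N
h=.036
f=0
while h>.004:
    h-=.001 if f<.8 else .0005
    r.move_linear(pos(h),vel=.02); f=F()
    if f>.5: print("%.4f %.2f"%(h,f))
    if f>7.4: break
t=r.current_t()
while r.current_t()-t<1.8:
    f=F(10)
    if f<7.3: h-=.0003; r.move_linear(pos(h),vel=.01)
    elif f>8.8: h+=.0003; r.move_linear(pos(h),vel=.01)
    print("hold %.2f %.2f"%(r.current_t()-t,f))
print(force()-f0,r.current_torque(),r.current_tool_pos()-pos(h),r.current_opening(),r.current_finger_force())
r.move_linear(pos(.1),vel=.12)
print(r.current_t(),h)
w=grab("wrist");import pickle;pickle.dump((w,r.current_tool_pos(),r.current_ee_rot()),open("v3.pkl","wb"))
E
python3 press.py
```

```text
0.0200 1.79
0.0195 2.91
0.0190 3.77
0.0185 4.54
0.0180 5.47
0.0175 6.55
0.0170 7.75
hold 0.08 7.77
hold 0.17 7.59
hold 0.25 7.71
hold 0.58 7.27
hold 0.67 8.35
hold 0.75 8.14
hold 0.83 7.96
hold 0.92 8.20
hold 1.00 8.02
hold 1.08 8.13
hold 1.17 8.11
hold 1.25 8.23
hold 1.33 8.21
hold 1.42 8.10
hold 1.50 8.01
hold 1.58 7.83
hold 1.67 8.10
hold 1.75 8.03
hold 1.83 8.13
[-5.25807763  0.153667    6.5781178 ] [-0.05644347  0.35706774 -0.06516784] [-2.73889431e-05 -2.15687649e-05  6.07562469e-05] 0.6082174136819093 29.89103625062853
23.2333 0.01669999999999998
```

Run:
```python
from h import *
import pickle
r.move_linear(C+.19*N,vel=.2)
r.move_to([.577,.3815,.21],down(np.radians(10)))
w=grab("wrist");p,q=np.array(r.current_tool_pos()),r.current_ee_rot();pickle.dump(w,open("v4.pkl","wb"));save(w,"pics/w4.png")
P=cloud(w);h=cv2.cvtColor(w["pixels"],cv2.COLOR_RGB2HSV)
Tt=(P-p)@R.from_quat(q).as_matrix()
b=(h[...,0]>100)&(h[...,0]<130)&(h[...,1]>120);b[:200]=0;b[:,:180]=0;b[:,335:]=0
z=np.nanpercentile(Tt[b][:,2],10);print("cap top z tool",z)
cm=(b&(abs(Tt[...,2]-z)<.003)).astype(np.uint8);ct=max(cv2.findContours(cm,0,1)[0],key=len)[:,0];g=Tt[ct[:,1],ct[:,0]][:,:2]
k=np.linalg.lstsq(np.c_[2*g,np.ones(len(g))],(g**2).sum(1),rcond=None)[0];print("cap centre tool",k[:2],np.sqrt(k[2]+k[:2]@k[:2]))
# nest floor by depth
d=np.hypot(P[...,0]-.577,P[...,1]-.3815)
fl=(d<.036)&(P[...,2]>.004)&(P[...,2]<.0095)
x=P[fl];print("floor",x.mean(0),len(x),x.min(0),x.max(0),"top",np.median(P[(d>.034)&(d<.045)][:,2]))
m=(P[...,2]>.0095)&(P[...,2]<.015)&(d<.25)&(P[...,1]>.28)
rc=cv2.minAreaRect(P[m][:,:2].astype(np.float32));print("board",rc)
print(r.current_t(),p)
```

```text
cap top z tool -0.008889369749477823
cap centre tool [-0.00010738 -0.00042493] 0.02533936572356236
floor [0.57766256 0.38305012 0.00682442] 2880 [0.54762463 0.35306667 0.00437864] [0.60691494 0.41265689 0.00949943] top 0.23517471836731652
board ((0.5316938161849976, 0.3627204895019531), (0.37360385060310364, 0.22382843494415283), 10.037801742553711)
24.95 [0.57745623 0.38035817 0.21025885]
```

View pics/w4.png

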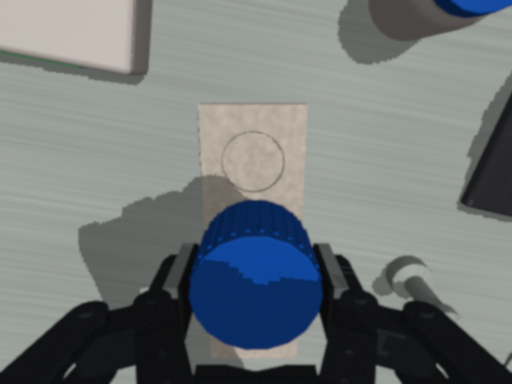

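The wrist view shows the free nest as a clear circle at (253,161), with the cap still square in the jaws. Now I'll lower it by feel.

Run:
```python
from h import *
n=[.5774,.3824]
r.move_linear(np.r_[n,.055],down(np.radians(10)),vel=.15); r.sleep(.3)
def fz(k=8):
    s=[]
    for _ in range(k): s.append(r.current_contact_force()[2]); r.sleep(.01)
    return np.mean(s)
f0=fz(20);z=.042
r.move_linear(np.r_[n,z],vel=.05)
print(r.current_tool_pos())
while z>.034:
    f=fz()-f0
    if f>1.2: break
    z-=.0005; r.move_linear(np.r_[n,z],vel=.02)
print("touch",z,f,r.current_tool_pos())
r.set_gripper(.8); r.sleep(.2)
print(r.current_opening(),r.current_finger_force(),fz()-f0)
r.move_linear(np.r_[n,.12],vel=.12)
r.set_gripper(1.0)
r.move_linear(np.r_[n,.22],vel=.2)
w=grab("wrist");save(w,"pics/w5.png");P=cloud(w);h=cv2.cvtColor(w["pixels"],cv2.COLOR_RGB2HSV)
b=(h[...,0]>100)&(h[...,0]<130)&(h[...,1]>120)&(np.hypot(P[...,0]-.577,P[...,1]-.382)<.045)
z=np.nanpercentile(P[b][:,2],90);print("cap top",z,P[b&(abs(P[...,2]-z)<.004)].mean(0))
r.move_to([.40,.25,.3],down(.5))
t=grab("top");save(t,"pics/t5.png",1.5)
p=cloud(t)[150:220,285:330];p=p[p[...,2]>.1];print("ball",p.mean(0))
print(r.current_t())
```

```text
[0.57714824 0.3822542  0.04137514]
touch 0.0375 4.829992426864699 [0.57747272 0.38244011 0.03783375]
0.799538151169714 0.0 0.15783139108780792
cap top 0.04771595960336248 [0.57774265 0.38252304 0.04677422]
ball [ 0.61019511 -0.16503147  0.12242341]
33.3333
```

View pics/w5.png

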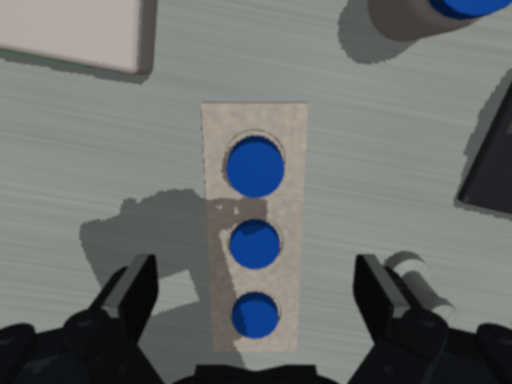

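View pics/t5.png

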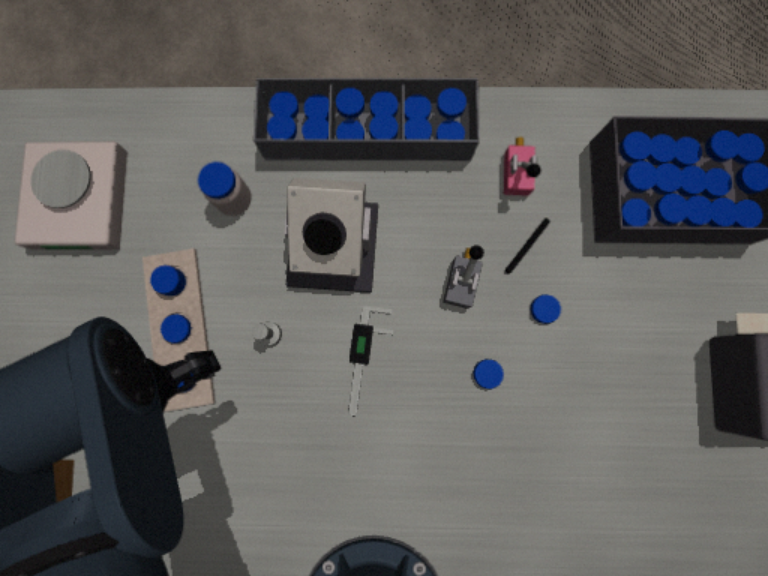

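The cap sits in the free nest at wrist-view (255,165), with its top at 47 mm as expected. In the top view the isolator ball is at (476,252), on, and everything else is where it was.

```bash
python3 -c "
from h import *
print(r.hand_in())"
```

```text
the job is handed in; nothing more can be done
None
```

I switched the tester on, pressed the tall cap on the pad at about 8 N for 1.8 s, and set it mouth down in the free nest; the tester was left on, nothing else moved, and the job was handed in at about 33 s.

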